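Lock the tube block onto its deck stud

TASK

Take the tube block whose base plate has a keyhole in it, lower the wide part of the keyhole over the headed stud on the grey pad, and then slide the plate so that the stud runs fully home to the end of the narrow slot, under the stud's head. Leave it lying flat and squarely along the pad, with the block over the pad's long end. Do not disturb the similar tube block that has only a plain hole.

Things in the scene. Friction and masses are not known exactly. Their poses are not given: they have to be found in the camera images.
- keyhole_carrier_block (a point): Black tube block 60 (x) x 40 (y) x 54 mm high, loose, about 0.5 kg, on a dark plate 6 mm thick, 80 wide, x -60 to +124. Point: block's centre, 33 mm above plate's underside; grip across y. x points along the plate to the keyhole, z up. Keyhole on y = 0: eight-sided hole 54 mm across, centre x = +65; from it a slot 16 mm wide (tapered mouth) runs to x = +112; stud fully home is at x = +107.
- plain_carrier_block (a point): Bystander: a like tube block, loose, whose plate (x -60 to +106 mm) has only a plain eight-sided hole 54 mm across at x = +65, no slot. Point (block's centre, 33 mm above plate's underside) and axes as on the other. The two may lie in either place.
- stud (a point): Steel stud fixed upright on a fixed grey pad 240 x 110 x 4 mm. Point: on the stud's axis at the pad's top face. Neck 10 mm in diameter; head 28 mm in diameter, from 14 to 20 mm above the point. z up, x along the pad, which runs from x = -175 (long end, towards the robot) to +65 mm, y -55 to +55. Mounted, the tube block's x axis points along this x, its centre at x = -107.
- plain_pin (a point): Bystander: plain upright pin without a head, 12 mm in diameter, 20 mm tall, on a fixed grey base 50 x 50 x 4 mm. Point: on its axis at the base's top face.
There are look-alikes about, which are no part of the job. Leave any blue look-alike of the part that bears keyhole_carrier_block alone.

How it is judged:
By the outcome, as a careful person would: the job done as asked, in the order asked, and still so for the second after the job is handed in, with the robot touching nothing.
It also fails if it takes over 38 s, if anything falls off the work surface, if the arm or the gripper's body presses on something with over 40 N, if the wrist force passes 120 N, or if a joint passes its speed limit or range.

ROBOT

A 6-joint arm with a two-finger parallel gripper is mounted at the origin on the work surface. World frame = base frame: x ahead of the robot, y to its left, z up, the work surface at z = 0. Lengths are in m, angles in degrees, forces in N, time in s.
With the tool pointing down it reaches from about 0.35 to 0.725 m from the base axis. Payload 4.3 kg.
Tool frame: the origin (TCP) lies midway between the tips of the shut fingers; the grasp point (between the pads) lies 19 mm behind it (grip_point_offset is the distance from the TCP to the grasp point, in m); z points along the fingers, y is the line along which they close (so a half turn about z gives the same grasp; the last joint's range is limited). The gripper opens to 85 mm and grips with 20 to 120 N. Pads are 22 mm wide; open, the fingers measure 114 mm over their backs; the gripper's body (76 mm by 85 mm) begins 54 mm behind the grasp point. The pads swing forward as they close: fully open they stand 13 mm farther back than shut.
Start: joints at [-77.481, 21.618, 4.641, 73.018, 0, 83.68], TCP at [0.186, -0.544, 0.231] pointing down, gripper open.
Joint ranges: [-156.06, 156.06], [-48.1, 94.91], [-58.44, 69.94], [-101.28, 121.22], [-78.64, 73.56], [-180, 180]. Speed limits (degrees/s): [147.25, 147.25, 180, 180, 180, 180].

INTERFACE

Orientations are given as a 3x3 rotation matrix whose columns are the frame's x, y, z axes.
In Python, from rig import * gives the robot as it stands.
- The arm moves only by the tool play_rows, never from a script. Its argument "increments" is a list of rows, each an object with "hand": the closure in counts, from 0 (fully open) to 255 (shut); "slide": the shift along the tool's x, y, z in mm, a list of three; "yaw": the turn about the tool's z in degrees. A call has exactly 10 rows; each row is the pose to reach, as a shift and turn from the pose commanded when the call began, along the tool's axes at that moment; what a row does not reach only later rows make up. A row lasts 1/10 s, in which the tool goes at most 50 mm and 8.59 degrees, less where a joint would pass 70% of its speed; a pose out of reach is approached as far as the arm can. A call with a gripper value outside its range is refused whole. The fingers move at their own pace and stop on an object; "squeeze" is the grip in N (left out, the last holds). Time passes only in rows, so rows that repeat a pose let the fingers close, or fill a call up. It gives the time, the measured TCP pose, the force, the opening and the grip force at its end, in the units of the state.
- observe(): the state, without advancing time (a new reading comes with each control period).
- grab_frame(name): name is "scene" or "top" or "wrist"; returns a dict with "img" (384x512x3 uint8, red, green, blue), "z_map" (384x512 float32, m along the optical axis (not along the pixel's ray), 0 where there is no reading), "fov_y" (degrees; the focal length in pixels is half the picture's height over the tangent of half this angle, whatever the lens; pixels are square), "cx", "cy" (the principal point, pixels), "cam_to_world" (4x4, takes a point from camera to world coordinates). Camera axes: x right, y down, z forward; pixel columns grow to the right and rows downward; lengths in m; the calibration is good to about 2 mm. A picture is of the moment at which its call begins.
- hand_in(): hands the job in; it is judged then, once.
Trained networks look in a picture, given as the dict that the camera call returned (one of the last four; its "shot" number tells which), for a name from the list of things; names that differ only in an ending like _2 or _b are one class to them, and where a whole thing is asked for, a point or a joint stands for the part that bears it (a point fixed in the world has none). Each returns a list of dicts, best first, with "score" (0 to 1); they miss things now and then, are a little off and sometimes report something else, mostly with a low value. They report only what shows in the picture. A call takes as long as a camera call. They do not tell look-alikes from the thing itself.
- spot_in(picture, label): "bbox" ([centre column, centre row, width, height] in pixels, round what is visible of it).
- outline_of(picture, label): "mask" (384x512 bool, what is visible of it) and "bbox" ([centre column, centre row, width, height] in pixels, round what is visible of it).
The state is a dict: "time": time; "q": joint angles; "qd": joint speeds; "tau": joint torques, N m; "eef_pos": TCP position; "tool_rot": TCP orientation; "force": force on the tool from outside, world axes, zero at the start; "moment": the same for the moment, N m; "grip_width": finger opening in m; "grasp_force": force on a finger pad.
Only numpy, scipy, OpenCV 4.12 (cv2) and the standard library are available. Lean on these libraries where they do the work, as an engineer would, in place of code of your own. Each camera call takes 0.05 s, during which the arm holds its last target. There are 200 camera calls.

## Working session

There is one attempt and no reset: what is moved stays moved. The work goes in short steps, Python scripts to look and compute and a tool call to move; the robot and the scene stay as the last step left them, time stands still between calls to the robot, and variables do not carry over. Pictures are saved under pics/ and viewed, at most 10 in all, crops included, and the job is handed in when it is done.

Besides the shell and the picture viewer there is one more tool, called as name(argument=value, ...) on one line, values as JSON. play_rows: Moves the arm, as the interface text tells. Its arguments: {"type":"object","properties":{"increments":{"type":"array"},"squeeze":{"type":"number"}},"required":["increments"]}

```bash
mkdir -p pics
cat > h.py <<'E'
from rig import *
import numpy as np, cv2
def pts(f):
    h,w=f["z_map"].shape; fl=h/2/np.tan(np.radians(f["fov_y"])/2)
    v,u=np.mgrid[:h,:w]; z=f["z_map"]
    P=np.stack([(u-f["cx"])/fl*z,(v-f["cy"])/fl*z,z],-1)
    T=np.array(f["cam_to_world"]); return P@T[:3,:3].T+T[:3,3]
def save(f,n): cv2.imwrite("pics/"+n,cv2.cvtColor(f["img"],cv2.COLOR_RGB2BGR))
E
python3 - <<'E'
from h import *
s=observe(); print(s["time"],s["eef_pos"],np.round(s["tool_rot"],3).tolist(),s["grip_width"])
a=grab_frame("top"); b=grab_frame("scene")
np.save("top.npy",pts(a)); np.save("topimg.npy",a["img"])
cv2.imwrite("pics/a.png",cv2.resize(cv2.cvtColor(a["img"],cv2.COLOR_RGB2BGR),(800,600)))
save(b,"b.png")
for n in ["keyhole_carrier_block","plain_carrier_block","stud","plain_pin"]:
    for f,k in ((a,"top"),(b,"scene")):
        P=pts(f)
        for r in outline_of(f,n)[:4]:
            m=r["mask"]&(f["z_map"]>0); print(n,k,round(r["score"],2),np.round(r["bbox"]),np.round(np.median(P[m],0),3) if m.any() else None)
E
```

```text
0.0 [ 0.18554812 -0.54355149  0.23037293] [[0.946, 0.323, -0.0], [0.323, -0.946, 0.002], [0.0, -0.002, -1.0]] 0.08540686699470827
keyhole_carrier_block top 0.85 [161. 281.  63.  62.] [0.245 0.328 0.007]
keyhole_carrier_block top 0.67 [153. 121.  66.  40.] [0.717 0.344 0.008]
keyhole_carrier_block top 0.6 [169. 202.  54.  64.] [0.454 0.293 0.007]
keyhole_carrier_block scene 0.95 [269. 331.  82.  59.] [0.728 0.367 0.006]
keyhole_carrier_block scene 0.85 [326. 264.  50.  61.] [0.468 0.312 0.007]
keyhole_carrier_block scene 0.74 [392. 230.  30.  49.] [0.262 0.348 0.008]
plain_carrier_block top 0.64 [244. 182.  33.  56.] [0.511 0.069 0.007]
plain_carrier_block scene 0.73 [259. 221.  58.  45.] [0.533 0.09  0.008]
stud top 0.73 [319. 167.  68.  86.] [ 0.582 -0.147  0.004]
stud scene 0.62 [207. 189.  80.  36.] [ 0.582 -0.14   0.004]
plain_pin top 0.54 [281. 130.  19.  15.] [ 0.693 -0.028  0.005]
plain_pin scene 0.71 [193. 227.  18.  17.] [ 0.697 -0.02   0.004]
```

View pics/a.png

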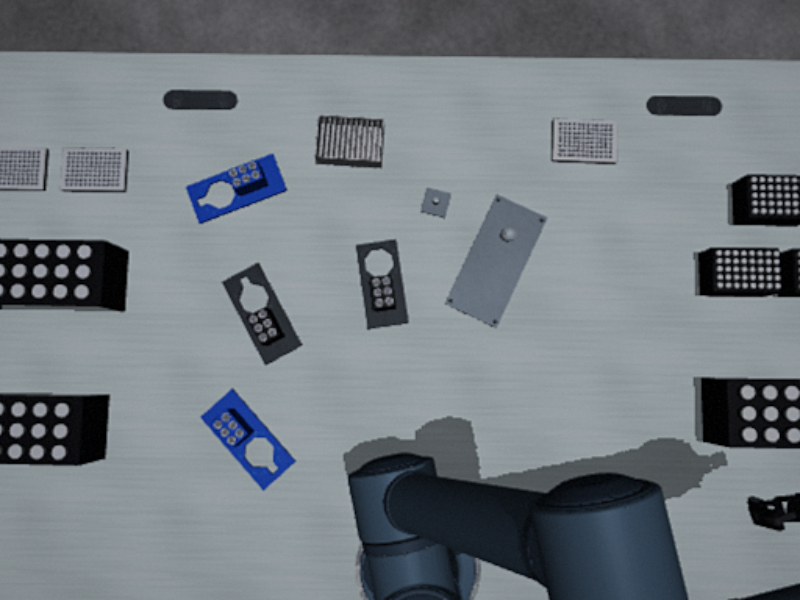

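View pics/b.png

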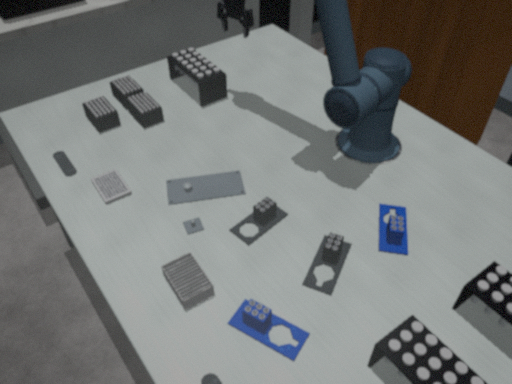

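The candidates, at top-view pixels in the 800x600 picture, are:
- Black keyhole plate at (262,312): hole plus slot, so this is the target.
- Black plain-hole plate at (382,283): the bystander.
- Blue keyhole plates at (237,187) and (250,440): to be left alone.

The stud is at (508,235) on the pad, and the pin is at (435,203).

```bash
cat >> h.py <<'E'
def rect(xy):
    (c,(w,h),a)=cv2.minAreaRect(xy.astype(np.float32)*1000)
    if w<h: w,h,a=h,w,a+90
    return np.round(c,1),round(w,1),round(h,1),round(a,2)
E
python3 - <<'E'
from h import *
a=grab_frame("top"); b=grab_frame("scene")
print([k for k in a], a["fov_y"],a["cx"],a["cy"],b["fov_y"],b["cx"],b["cy"])
for k,f in (("top",a),("scene",b)):
    P=pts(f); im=f["img"].astype(int)
    for n in ("keyhole_carrier_block","stud","plain_carrier_block"):
        for r in outline_of(f,n)[:4]:
            m=cv2.dilate(r["mask"].astype(np.uint8),np.ones((3,3)))>0
            m0=r["mask"]; col=np.median(im[m0],0)
            q=P[m0]; lo=q[(q[:,2]>.0015)&(q[:,2]<.012)]
            if len(lo)<20: continue
            out=[k,n,col,"plate",rect(lo[:,:2])]
            hi=P[m&(P[...,2]>(.05 if n!="stud" else .02))]
            if len(hi)>2: out+=["hi",len(hi),np.round(hi.mean(0),4),rect(hi[:,:2])]
            print(*out)
    g=P[(P[...,0]>.3)&(P[...,0]<.7)&(abs(P[...,1])<.3)][:,2]; print("table z",np.median(g))
c=a["img"][150:245,130:270]
cv2.imwrite("pics/c.png",cv2.resize(cv2.cvtColor(c,cv2.COLOR_RGB2BGR),None,fx=5.5,fy=5.5,interpolation=cv2.INTER_CUBIC))
E
```

```text
['img', 'z_map', 'fov_y', 'cx', 'cy', 'cam_to_world', 'shot'] 48.139538749518266 257.1103409539968 192.85546810227342 44.490870507055625 262.5720328673453 192.25154199995518
top keyhole_carrier_block [41. 45. 51.] plate (array([471.3, 305.3]), 185.6, 82.9, 29.69) hi 307 [0.441 0.285 0.081] (array([390.8, 179.9]), 315.0, 64.5, 64.75)
top keyhole_carrier_block [ 25.  59. 150.] plate (array([231.4, 322.7]), 185.0, 82.0, 43.22) hi 319 [0.2573 0.3379 0.0839] (array([313.9, 203.7]), 362.3, 65.9, 112.48)
top keyhole_carrier_block [ 21.  54. 146.] plate (array([717.1, 366.6]), 184.8, 81.6, 112.9) hi 293 [0.7193 0.3285 0.0902] (array([542.6, 201.2]), 515.6, 64.8, 35.91)
top stud [100. 110. 122.] plate (array([ 582.9, -145.4]), 240.9, 113.1, 155.97) hi 62 [ 0.5733 -0.1283  0.2902] (array([494.5, -80.8]), 351.3, 23.3, 147.39)
top plain_carrier_block [46. 50. 56.] plate (array([533.8,  74.9]), 169.2, 85.6, 9.62) hi 289 [0.5069 0.0705 0.0782] (array([444.5,  60. ]), 193.1, 39.9, 9.92)
top plain_carrier_block [100. 110. 122.] plate (array([ 582. , -146.1]), 241.4, 109.7, 155.53) hi 12 [0.3528 0.02
[... 235 characters left out ...]
.9, 38.13)
scene keyhole_carrier_block [ 41.  75. 141.] plate (array([230.2, 329.1]), 190.9, 82.9, 42.79) hi 275 [0.265  0.3551 0.067 ] (array([645.3, 587.9]), 981.2, 49.7, 31.44)
scene keyhole_carrier_block [ 61.  88. 147.] plate (array([717.6, 369.7]), 185.2, 83.0, 112.51) hi 441 [0.7396 0.3553 0.0843] (array([880.3, 577.8]), 624.1, 68.6, 57.51)
scene stud [111. 118. 122.] plate (array([ 581.7, -139.7]), 236.6, 116.9, 153.29) hi 47 [0.7176 0.0248 0.2165] (array([857.4, 321.5]), 1093.8, 23.0, 65.14)
scene plain_carrier_block [76. 80. 81.] plate (array([527.3,  70.5]), 181.6, 100.9, 11.64) hi 255 [0.5137 0.0815 0.0634] (array([794.7, 425.7]), 971.7, 65.7, 50.73)
table z 0.0003363973549314059
```

View pics/c.png

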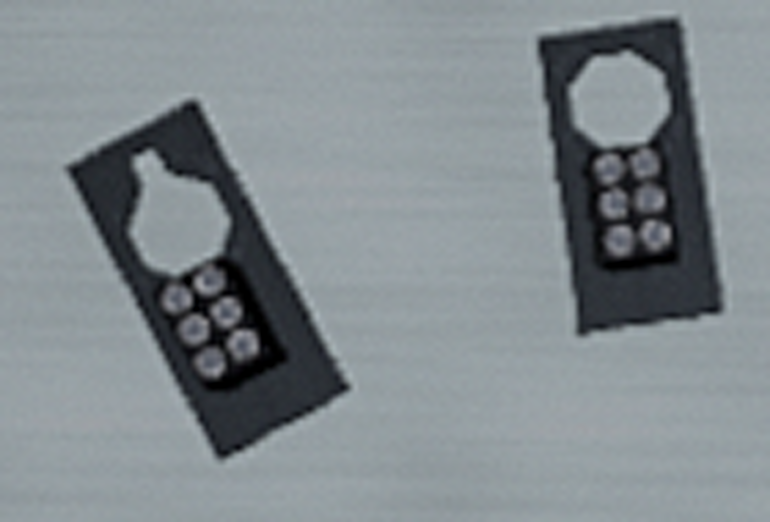

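The crop confirms it: the black plate at left has a keyhole with a slot, so it is the target. The one at right has only a plain hole. Moving towards the target via two waypoints, clear of the base.

```bash
cat >> h.py <<'E'
def go(x,y,z,ang):
    """slide/yaw (mm,deg) to bring TCP to world mm x,y,z with tool x at ang deg, from now"""
    s=observe(); R=np.array(s["tool_rot"]); d=np.array([x,y,z])/1000-s["eef_pos"]
    a=np.degrees(np.arctan2(R[1,0],R[0,0]))
    print("slide",np.round(R.T@d*1000,1),"yaw",round(-((ang-a+180)%360-180),2),"| at",np.round(np.array(s["eef_pos"])*1000,1),round(a,2),"q6",round(s["q"][5],1),"F",np.round(s["force"],1),"t",s["time"],"w",round(s["grip_width"],4))
E
python3 -c "
from h import *
go(450,-250,230,98.8)
"
```

```text
slide [ 345.2 -193.1    1.3] yaw -79.96 | at [ 185.7 -544.2  231.4] 18.84 q6 83.7 F [0.7 0.7 0.2] t 0.9 w 0.0853
```

play_rows(increments=[{"hand": 0,"slide": [35,-19,0],"yaw": -8},{"hand": 0,"slide": [70,-39,0],"yaw": -16},{"hand": 0,"slide": [105,-58,0],"yaw": -24},{"hand": 0,"slide": [140,-77,0],"yaw": -32},{"hand": 0,"slide": [175,-97,0],"yaw": -40},{"hand": 0,"slide": [210,-116,0],"yaw": -48},{"hand": 0,"slide": [245,-135,0],"yaw": -56},{"hand": 0,"slide": [280,-155,0],"yaw": -64},{"hand": 0,"slide": [315,-174,0],"yaw": -72},{"hand": 0,"slide": [345,-193,0],"yaw": -80}])

```text
time: 1.9
eef_pos: [0.4511, -0.2487, 0.2315]
tool_rot: [[-0.16, 0.987, 0.001], [0.987, 0.16, -0.0], [-0.0, 0.001, -1.0]]
force: [1.3, -0.0, -0.1]
grip_width: 0.0854
grasp_force: 0.0
```

```bash
python3 -c "
from h import *
go(460,80,230,178)
"
```

```text
slide [323.1  61.3   1.4] yaw -78.8 | at [ 451.1 -248.7  231.5] 99.2 q6 44.9 F [ 1.3 -0.  -0.1] t 1.9 w 0.0854
```

play_rows(increments=[{"hand": 0,"slide": [32,6,0],"yaw": -8},{"hand": 0,"slide": [64,12,0],"yaw": -16},{"hand": 0,"slide": [97,18,0],"yaw": -24},{"hand": 0,"slide": [129,24,0],"yaw": -32},{"hand": 0,"slide": [161,30,0],"yaw": -40},{"hand": 0,"slide": [194,36,0],"yaw": -48},{"hand": 0,"slide": [226,43,0],"yaw": -56},{"hand": 0,"slide": [258,49,0],"yaw": -64},{"hand": 0,"slide": [290,55,0],"yaw": -72},{"hand": 0,"slide": [323,61,0],"yaw": -79}])

```text
time: 2.9
eef_pos: [0.4605, 0.0796, 0.2315]
tool_rot: [[-0.999, 0.033, 0.001], [0.033, 0.999, -0.0], [-0.001, -0.0, -1.0]]
force: [1.0, 1.0, 0.6]
grip_width: 0.0855
grasp_force: 0.0
```

```bash
python3 -c "
from h import *
go(443,290,230,209.7)
"
```

```text
slide [ 24.3 209.7   1.4] yaw -31.56 | at [460.5  79.6 231.5] 178.14 q6 3.9 F [1.  1.  0.6] t 2.9 w 0.0855
```

play_rows(increments=[{"hand": 0,"slide": [3,30,0],"yaw": -5},{"hand": 0,"slide": [6,60,0],"yaw": -10},{"hand": 0,"slide": [9,90,0],"yaw": -15},{"hand": 0,"slide": [12,120,0],"yaw": -20},{"hand": 0,"slide": [16,150,0],"yaw": -25},{"hand": 0,"slide": [20,180,0],"yaw": -29},{"hand": 0,"slide": [24,205,0],"yaw": -31.6},{"hand": 0,"slide": [24.3,209.7,0],"yaw": -31.6},{"hand": 0,"slide": [24.3,209.7,0],"yaw": -31.6},{"hand": 0,"slide": [24.3,209.7,0],"yaw": -31.6}])

```text
time: 3.9
eef_pos: [0.4442, 0.2881, 0.2312]
tool_rot: [[-0.871, -0.491, -0.0], [-0.491, 0.871, -0.001], [0.0, -0.001, -1.0]]
force: [1.1, -0.1, 0.6]
grip_width: 0.0852
grasp_force: 0.0
```

Run:
```python
from h import *
f=grab_frame("wrist"); save(f,"w1.png"); P=pts(f)
np.savez("w1.npz",P=P,im=f["img"])
print(np.round(f["cam_to_world"],3).tolist(),f["fov_y"])
for r in outline_of(f,"keyhole_carrier_block")[:3]:
    q=P[r["mask"]&(f["z_map"]>0)]
    lo=q[(q[:,2]>.002)&(q[:,2]<.012)]; hi=q[(q[:,2]>.045)&(q[:,2]<.072)]
    print(r["score"],np.round(r["bbox"]),rect(lo[:,:2]) if len(lo) else 0, rect(hi[:,:2]) if len(hi) else 0,np.median(hi[:,2]))
go(443,290,150,209.7)
```

```text
[[-0.49, 0.835, 0.25, 0.38], [0.872, 0.47, 0.139, 0.252], [-0.001, 0.286, -0.958, 0.374], [0.0, 0.0, 0.0, 1.0]] 59.366961392767486
0.9 [207. 346. 145.  42.] (array([698.5, 361.1]), 184.0, 44.3, 112.66) 0 nan
0.84 [257. 178.  74. 159.] (array([469.8, 308.6]), 183.7, 80.1, 29.69) (array([441.4, 292.5]), 59.6, 40.0, 29.51) 0.06054571919350826
0.66 [402.  46. 100.  92.] (array([265.6, 358.6]), 87.3, 80.8, 42.91) (array([260. , 352.5]), 43.6, 40.8, 43.11) 0.06039089611147741
slide [ 0.1  2.6 81.3] yaw -0.36 | at [444.3 287.8 231.3] -150.66 q6 -3.3 F [-0.7  0.   0.5] t 4.0 w 0.0852
  return _methods._mean(a, axis=axis, dtype=dtype,
  ret = ret.dtype.type(ret / rcount)
```

View pics/w1.png

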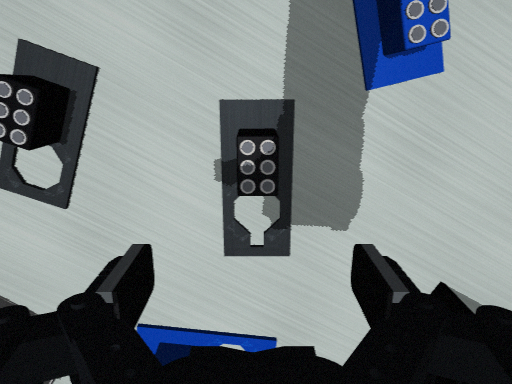

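```bash
python3 -c "
from h import *
go(441.8,292.6,16,209.6)
"
```

```text
slide [-2.000e-01  5.500e+00  2.153e+02] yaw -0.26 | at [444.3 287.8 231.3] -150.66 q6 -3.3 F [-0.7  0.   0.5] t 4.0 w 0.0852
```

play_rows(increments=[{"hand": 0,"slide": [0,5.5,30],"yaw": -0.3},{"hand": 0,"slide": [0,5.5,65],"yaw": -0.3},{"hand": 0,"slide": [0,5.5,100],"yaw": -0.3},{"hand": 0,"slide": [0,5.5,135],"yaw": -0.3},{"hand": 0,"slide": [0,5.5,165],"yaw": -0.3},{"hand": 0,"slide": [0,5.5,190],"yaw": -0.3},{"hand": 0,"slide": [0,5.5,205],"yaw": -0.3},{"hand": 0,"slide": [0,5.5,213],"yaw": -0.3},{"hand": 0,"slide": [0,5.5,215],"yaw": -0.3},{"hand": 0,"slide": [0,5.5,215],"yaw": -0.3}])

```text
time: 5.0
eef_pos: [0.442, 0.2934, 0.0168]
tool_rot: [[-0.869, -0.495, 0.001], [-0.495, 0.869, 0.0], [-0.001, -0.0, -1.0]]
force: [-0.2, 0.0, 0.2]
grip_width: 0.0855
grasp_force: 0.0
```

play_rows(increments=[{"hand": 255,"slide": [0,0,0],"yaw": 0},{"hand": 255,"slide": [0,0,0],"yaw": 0},{"hand": 255,"slide": [0,0,0],"yaw": 0},{"hand": 255,"slide": [0,0,0],"yaw": 0},{"hand": 255,"slide": [0,0,0],"yaw": 0},{"hand": 255,"slide": [0,0,0],"yaw": 0},{"hand": 255,"slide": [0,0,0],"yaw": 0},{"hand": 255,"slide": [0,0,0],"yaw": 0},{"hand": 255,"slide": [0,0,0],"yaw": 0},{"hand": 255,"slide": [0,0,0],"yaw": 0}], squeeze=70)

```text
time: 6.0
eef_pos: [0.4422, 0.2939, 0.0171]
tool_rot: [[-0.868, -0.496, 0.002], [-0.496, 0.868, 0.0], [-0.002, -0.001, -1.0]]
force: [-0.5, 0.3, 6.1]
grip_width: 0.0392
grasp_force: 71.8
```

play_rows(increments=[{"hand": 255,"slide": [0,0,-4],"yaw": 0},{"hand": 255,"slide": [0,0,-12],"yaw": 0},{"hand": 255,"slide": [0,0,-26],"yaw": 0},{"hand": 255,"slide": [0,0,-44],"yaw": 0},{"hand": 255,"slide": [0,0,-64],"yaw": 0},{"hand": 255,"slide": [0,0,-84],"yaw": 0},{"hand": 255,"slide": [0,0,-104],"yaw": 0},{"hand": 255,"slide": [0,0,-120],"yaw": 0},{"hand": 255,"slide": [0,0,-130],"yaw": 0},{"hand": 255,"slide": [0,0,-133],"yaw": 0}], squeeze=90)

```text
time: 7.0
eef_pos: [0.4417, 0.2938, 0.1502]
tool_rot: [[-0.868, -0.496, 0.001], [-0.496, 0.868, 0.0], [-0.001, -0.0, -1.0]]
force: [-0.5, 0.4, -3.5]
grip_width: 0.039
grasp_force: 90.7
```

Run:
```python
from h import *
f=grab_frame("wrist"); save(f,"w2.png"); P=pts(f)
for r in outline_of(f,"keyhole_carrier_block")[:2]:
    q=P[r["mask"]&(f["z_map"]>0)]; print(r["score"],np.round(r["bbox"]),np.round(np.percentile(q[:,2],[5,25,50,75,95]),4))
go(665,-60,150,155.75)
```

```text
0.84 [253. 234. 176. 235.] [0.1382 0.139  0.1681 0.1932 0.196 ]
0.82 [444.  47. 132.  90.] [0.0046 0.0056 0.0065 0.047  0.0626]
slide [ -18.8 -418.    -0.9] yaw 53.99 | at [441.3 293.6 149.1] -150.26 q6 -3.0 F [ 0.3  0.3 -3.1] t 7.1 w 0.0391
```

View pics/w2.png

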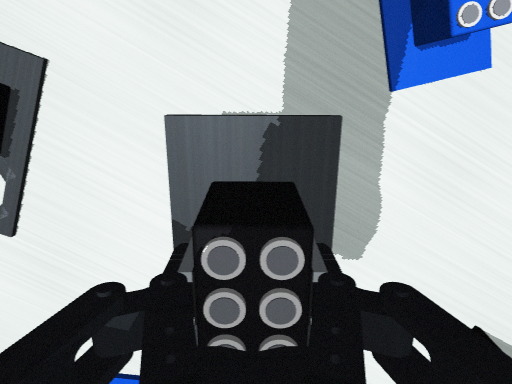

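play_rows(increments=[{"hand": 255,"slide": [0,-8,0],"yaw": 1},{"hand": 255,"slide": [-1,-26,0],"yaw": 4},{"hand": 255,"slide": [-3,-55,0],"yaw": 8},{"hand": 255,"slide": [-5,-92,0],"yaw": 13},{"hand": 255,"slide": [-7,-134,0],"yaw": 18},{"hand": 255,"slide": [-9,-176,0],"yaw": 24},{"hand": 255,"slide": [-11,-218,0],"yaw": 30},{"hand": 255,"slide": [-13,-260,0],"yaw": 36},{"hand": 255,"slide": [-15,-300,0],"yaw": 41},{"hand": 255,"slide": [-16,-332,0],"yaw": 46}])

```text
time: 8.1
eef_pos: [0.6204, 0.0103, 0.1479]
tool_rot: [[-0.958, 0.286, -0.002], [0.286, 0.958, -0.001], [0.001, -0.001, -1.0]]
force: [-0.1, 1.4, -4.9]
grip_width: 0.0388
grasp_force: 90.8
```

```bash
python3 -c "
from h import *
go(665,-60,150,155.75)
"
```

```text
slide [-62.8 -54.7  -2.2] yaw 7.64 | at [620.4  10.3 147.9] 163.39 q6 11.7 F [-0.1  1.4 -4.9] t 8.1 w 0.0388
```

play_rows(increments=[{"hand": 255,"slide": [-14,-15,0],"yaw": 2},{"hand": 255,"slide": [-30,-30,0],"yaw": 4},{"hand": 255,"slide": [-45,-42,-1],"yaw": 6},{"hand": 255,"slide": [-56,-50,-2],"yaw": 7},{"hand": 255,"slide": [-61,-54,-2],"yaw": 7.6},{"hand": 255,"slide": [-63,-55,-2],"yaw": 7.6},{"hand": 255,"slide": [-63,-55,-2],"yaw": 7.6},{"hand": 255,"slide": [-63,-55,-2],"yaw": 7.6},{"hand": 255,"slide": [-63,-55,-2],"yaw": 7.6},{"hand": 255,"slide": [-63,-55,-2],"yaw": 7.6}])

```text
time: 9.1
eef_pos: [0.6649, -0.0566, 0.1514]
tool_rot: [[-0.915, 0.404, 0.0], [0.404, 0.915, -0.0], [-0.0, -0.0, -1.0]]
force: [-0.2, 0.3, -3.0]
grip_width: 0.0389
grasp_force: 90.8
```

Run:
```python
from h import *
f=grab_frame("wrist"); save(f,"w3.png"); P=pts(f); np.savez("w3.npz",P=P,im=f["img"])
print(np.round(np.array(f["cam_to_world"])[:3,3],3))
for r in outline_of(f,"stud")[:2]:
    q=P[r["mask"]&(f["z_map"]>0)]
    lo=q[(q[:,2]>.002)&(q[:,2]<.010)]; hi=q[(q[:,2]>.019)&(q[:,2]<.028)]
    print(r["score"],np.round(r["bbox"]),rect(lo[:,:2]),len(hi),np.round(hi.mean(0),4),rect(hi[:,:2]) if len(hi) else 0)
go(574,-141,100,155.75)
```

```text
[ 0.598 -0.027  0.294]
0.67 [112. 127. 145. 251.] (array([ 591.6, -150. ]), 217.0, 110.8, 155.34) 778 [ 0.6301 -0.166   0.0228] (array([ 630.6, -167.2]), 27.2, 26.9, 121.54)
slide [  49.2 -113.8   51.4] yaw 0.42 | at [665.  -56.8 151.4] 156.17 q6 13.5 F [-0.5 -0.2 -3.7] t 9.2 w 0.0393
```

View pics/w3.png

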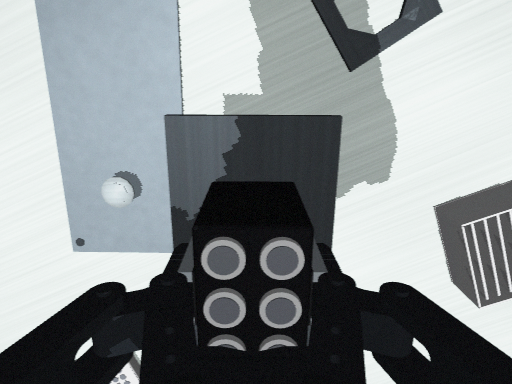

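Wrist view: the stud head is at (118,192) on the pad at left, and the plate is held clear of it. I'll refine the pad's axis by fitting its edges.

Run:
```python
from h import *
d=np.load("w3.npz"); P=d["P"]; im=d["im"].astype(int)
z=P[...,2]; 
def fit(p): 
    vx,vy,x,y=cv2.fitLine((p[:,:2]*1000).astype(np.float32),cv2.DIST_HUBER,0,.01,.01).ravel(); return np.array([x,y]),np.degrees(np.arctan2(vy,vx))
# pad mask via colour: darker than table
g=im.sum(2); 
m=((g<620)&(abs(z-.004)<.006)).astype(np.uint8); m[:, 182:]=0; m[256:]=0
L=[];R=[];B=[]
for r in range(5,235):
    c=np.where(m[r]>0)[0]
    if len(c)>40: L.append(P[r,c[0]])
    if len(c)>40 and r<105: R.append(P[r,c[-1]])
for c in range(80,160):
    r=np.where(m[:,c]>0)[0]
    if len(r): B.append(P[r[-1],c])
L,R,B=map(np.array,(L,R,B)); s=np.array([630.5,-167])
for n,p in zip("LRB",(L,R,B)):
    c,a=fit(p); t=np.radians(a); nn=np.array([-np.sin(t),np.cos(t)]); print(n,len(p),np.round(c,1),round(float(a),2),"stud dist",round(float((s-c)@nn),1),"resid",np.round(np.std((p[:,:2]*1000-c)@nn),2))
```

```text
L 230 [ 563.1 -196.8] -24.64 stud dist 55.2 resid 1.14
R 100 [549.  -69.7] -24.95 stud dist -53.8 resid 0.27
B 80 [ 681.4 -211.4] 65.38 stud dist 64.7 resid 0.53
```

Run:
```python
from h import *
d=np.load("w3.npz"); P=d["P"]
s=observe(); R=np.array(s["tool_rot"]); Q=(P-s["eef_pos"])@R*1000
m=np.zeros(P.shape[:2],bool); m[110:240,160:350]=1
pl=Q[m&(Q[...,2]>5)&(Q[...,2]<25)]; tp=Q[m&(Q[...,2]<-35)&(Q[...,2]>-55)]
for n,p in (("plate",pl),("top",tp)): print(n,len(p),"x",np.round(np.percentile(p[:,0],[1,99]),1),"y",np.round(np.percentile(p[:,1],[.5,99.5]),1),"z",np.round(np.median(p[:,2]),1), rect(p[:,:2]/1000))
b=np.c_[pl[:,:2],np.ones(len(pl))]; print("plate slopes dz/dx,dz/dy",np.round(np.linalg.lstsq(b,pl[:,2],rcond=None)[0],4))
go(572.4,-140.4,100,155.3)
```

```text
plate 15134 x [ 2.4 60.9] y [-39.6  39.8] z 11.2 (array([30.3,  0.1]), 80.6, 61.7, 90.19)
top 2737 x [25.9 31.4] y [-19.4  19.5] z -42.1 (array([28.5, -0.1]), 40.1, 6.2, 90.28)
plate slopes dz/dx,dz/dy [3.10000e-03 1.00000e-04 1.11007e+01]
slide [  50.9 -113.9   51.4] yaw 0.87 | at [665.  -56.8 151.4] 156.17 q6 13.5 F [-0.5 -0.2 -3.7] t 9.2 w 0.0393
```

play_rows(increments=[{"hand": 255,"slide": [4,-9,0],"yaw": 0.2},{"hand": 255,"slide": [13,-27,3],"yaw": 0.5},{"hand": 255,"slide": [24,-52,8],"yaw": 0.9},{"hand": 255,"slide": [35,-78,16],"yaw": 0.9},{"hand": 255,"slide": [44,-99,28],"yaw": 0.9},{"hand": 255,"slide": [50,-111,42],"yaw": 0.9},{"hand": 255,"slide": [51,-114,56],"yaw": 0.9},{"hand": 255,"slide": [51,-114,66],"yaw": 0.9},{"hand": 255,"slide": [51,-114,70],"yaw": 0.9},{"hand": 255,"slide": [51,-114,70],"yaw": 0.9}])

```text
time: 10.2
eef_pos: [0.5721, -0.1405, 0.0809]
tool_rot: [[-0.908, 0.419, -0.001], [0.419, 0.908, 0.0], [0.001, -0.0, -1.0]]
force: [-0.5, 1.0, -3.3]
grip_width: 0.0389
grasp_force: 91.1
```

Run:
```python
from h import *
f=grab_frame("top"); c=f["img"][120:215,270:370]
cv2.imwrite("pics/t2.png",cv2.resize(cv2.cvtColor(c,cv2.COLOR_RGB2BGR),None,fx=6,fy=6,interpolation=cv2.INTER_CUBIC))
go(572.4,-140.4,22.5,155.3)
```

```text
slide [ 0.3  0.1 59. ] yaw -0.03 | at [ 572.7 -140.6   81.5] 155.27 q6 4.8 F [ 0.9  0.1 -3.2] t 10.25 w 0.0393
```

View pics/t2.png

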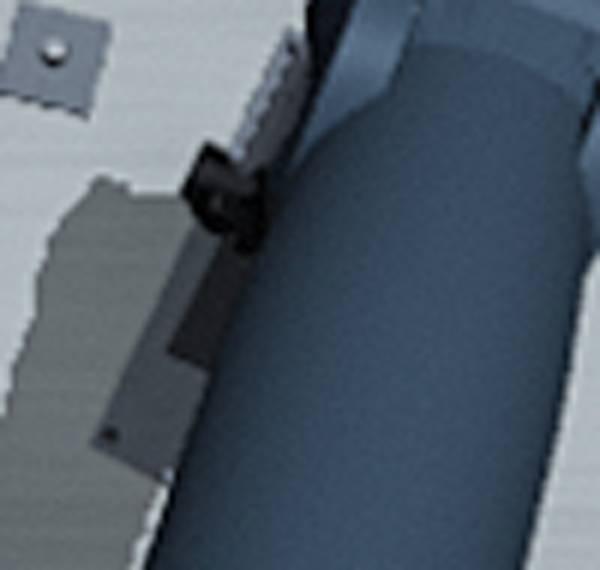

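The arm hides the hole in the top view (the pad corner shows at (105,435)). The measured pose is consistent, so I'm lowering.

play_rows(increments=[{"hand": 255,"slide": [0,0,5],"yaw": 0},{"hand": 255,"slide": [0,0,14],"yaw": 0},{"hand": 255,"slide": [0,0,24],"yaw": 0},{"hand": 255,"slide": [0,0,33],"yaw": 0},{"hand": 255,"slide": [0,0,41],"yaw": 0},{"hand": 255,"slide": [0,0,48],"yaw": 0},{"hand": 255,"slide": [0,0,53],"yaw": 0},{"hand": 255,"slide": [0,0,56.5],"yaw": 0},{"hand": 255,"slide": [0,0,58.5],"yaw": 0},{"hand": 255,"slide": [0,0,58.5],"yaw": 0}])

```text
time: 11.25
eef_pos: [0.5723, -0.1408, 0.0227]
tool_rot: [[-0.908, 0.419, -0.0], [0.419, 0.908, -0.0], [0.0, -0.0, -1.0]]
force: [0.5, -0.5, -3.9]
grip_width: 0.0392
grasp_force: 91.1
```

Run:
```python
from h import *
f=grab_frame("scene"); c=f["img"][140:230,140:270]
cv2.imwrite("pics/s2.png",cv2.resize(cv2.cvtColor(c,cv2.COLOR_RGB2BGR),None,fx=6,fy=6,interpolation=cv2.INTER_CUBIC))
go(572.4-38.2,-140.4+17.5,22.5,155.3)
go(572.4,-140.4,22.5,155.3)
```

```text
slide [42.3  0.3  0.4] yaw -0.06 | at [ 572.5 -140.9   23. ] 155.24 q6 4.8 F [ 0.8 -0.2 -4.2] t 11.3 w 0.0388
slide [0.3 0.4 0.5] yaw -0.06 | at [ 572.5 -140.9   23. ] 155.24 q6 4.8 F [ 0.8 -0.2 -4.2] t 11.3 w 0.0388
```

View pics/s2.png

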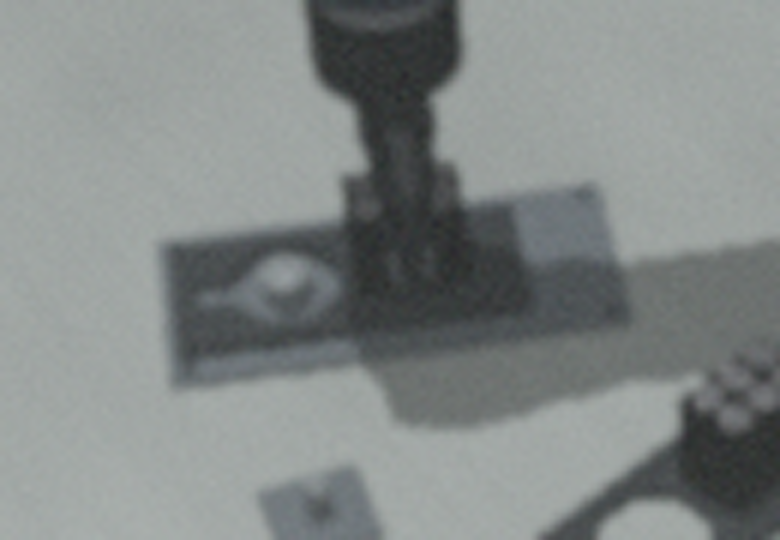

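The stud head sits inside the wide hole at (285,275) in the scene crop, and the force is unchanged. Sliding along tool +x.

play_rows(increments=[{"hand": 255,"slide": [1,0.3,1],"yaw": 0},{"hand": 255,"slide": [4,0.3,1],"yaw": 0},{"hand": 255,"slide": [8,0.3,1],"yaw": 0},{"hand": 255,"slide": [13,0.3,1],"yaw": 0},{"hand": 255,"slide": [18,0.3,1],"yaw": 0},{"hand": 255,"slide": [23,0.3,1],"yaw": 0},{"hand": 255,"slide": [28,0.3,1],"yaw": 0},{"hand": 255,"slide": [32,0.3,1],"yaw": 0},{"hand": 255,"slide": [35,0.3,1],"yaw": 0},{"hand": 255,"slide": [36,0.3,1],"yaw": 0}])

```text
time: 12.3
eef_pos: [0.5394, -0.1253, 0.0218]
tool_rot: [[-0.908, 0.419, -0.0], [0.419, 0.908, -0.0], [0.0, -0.0, -1.0]]
force: [-0.0, -0.7, -3.8]
grip_width: 0.039
grasp_force: 91.1
```

Run:
```python
from h import *
go(572.4-38.2,-140.4+17.5,21.5,155.3)
```

```text
slide [ 5.7 -0.   0.3] yaw -0.06 | at [ 539.4 -125.3   21.8] 155.24 q6 5.1 F [-0.  -0.7 -3.8] t 12.3 w 0.039
```

Forces are still free. The last 6 mm, gently:

play_rows(increments=[{"hand": 255,"slide": [1,0,0],"yaw": 0},{"hand": 255,"slide": [2,0,0],"yaw": 0},{"hand": 255,"slide": [3,0,0],"yaw": 0},{"hand": 255,"slide": [4,0,0],"yaw": 0},{"hand": 255,"slide": [5,0,0],"yaw": 0},{"hand": 255,"slide": [5.5,0,0.3],"yaw": 0},{"hand": 255,"slide": [6,0,0.3],"yaw": 0},{"hand": 255,"slide": [6,0,0.5],"yaw": 0},{"hand": 255,"slide": [6,0,0.5],"yaw": 0},{"hand": 255,"slide": [6,0,0.5],"yaw": 0}])

```text
time: 13.3
eef_pos: [0.5344, -0.123, 0.0214]
tool_rot: [[-0.908, 0.419, 0.0], [0.419, 0.908, -0.0], [-0.0, -0.0, -1.0]]
force: [0.3, 0.6, -2.8]
grip_width: 0.0396
grasp_force: 91.1
```

play_rows(increments=[{"hand": 255,"slide": [0.3,0,0],"yaw": 0},{"hand": 255,"slide": [0.6,0,0],"yaw": 0},{"hand": 255,"slide": [0.9,0,0],"yaw": 0},{"hand": 255,"slide": [1.2,0,0],"yaw": 0},{"hand": 255,"slide": [1.5,0,0],"yaw": 0},{"hand": 255,"slide": [1.5,0,0],"yaw": 0},{"hand": 255,"slide": [1.5,0,0],"yaw": 0},{"hand": 255,"slide": [1.5,0,0],"yaw": 0},{"hand": 255,"slide": [1.5,0,0],"yaw": 0},{"hand": 255,"slide": [1.5,0,0],"yaw": 0}])

```text
time: 14.3
eef_pos: [0.5341, -0.1228, 0.0216]
tool_rot: [[-0.908, 0.419, 0.002], [0.419, 0.908, -0.001], [-0.002, -0.0, -1.0]]
force: [4.4, -1.4, -6.0]
grip_width: 0.0393
grasp_force: 91.0
```

play_rows(increments=[{"hand": 255,"slide": [0.5,0,0.3],"yaw": 0},{"hand": 255,"slide": [1,0,0.5],"yaw": 0},{"hand": 255,"slide": [1.5,0,0.5],"yaw": 0},{"hand": 255,"slide": [1.5,0,0.5],"yaw": 0},{"hand": 255,"slide": [1.5,0,0.5],"yaw": 0},{"hand": 255,"slide": [1.5,0,0.5],"yaw": 0},{"hand": 255,"slide": [1.5,0,0.5],"yaw": 0},{"hand": 255,"slide": [1.5,0,0.5],"yaw": 0},{"hand": 255,"slide": [1.5,0,0.5],"yaw": 0},{"hand": 255,"slide": [1.5,0,0.5],"yaw": 0}])

```text
time: 15.3
eef_pos: [0.5339, -0.1227, 0.0214]
tool_rot: [[-0.908, 0.419, 0.004], [0.419, 0.908, -0.002], [-0.004, 0.0, -1.0]]
force: [7.3, -3.1, -7.7]
grip_width: 0.0395
grasp_force: 91.1
```

The push stops at 107 mm, so the stud is home. Easing the push, then releasing.

play_rows(increments=[{"hand": 255,"slide": [-0.5,0,0],"yaw": 0},{"hand": 255,"slide": [-1,0,0],"yaw": 0},{"hand": 255,"slide": [-1.5,0,0],"yaw": 0},{"hand": 200,"slide": [-1.5,0,0],"yaw": 0},{"hand": 140,"slide": [-1.5,0,0],"yaw": 0},{"hand": 80,"slide": [-1.5,0,0],"yaw": 0},{"hand": 30,"slide": [-1.5,0,0],"yaw": 0},{"hand": 0,"slide": [-1.5,0,0],"yaw": 0},{"hand": 0,"slide": [-1.5,0,0],"yaw": 0},{"hand": 0,"slide": [-1.5,0,0],"yaw": 0}], squeeze=20)

```text
time: 16.3
eef_pos: [0.5326, -0.1221, 0.0207]
tool_rot: [[-0.908, 0.419, -0.001], [0.419, 0.908, 0.0], [0.001, -0.0, -1.0]]
force: [-0.7, 0.4, 0.5]
grip_width: 0.0854
grasp_force: 0.0
```

play_rows(increments=[{"hand": 0,"slide": [0,0,-5],"yaw": 0},{"hand": 0,"slide": [0,0,-15],"yaw": 0},{"hand": 0,"slide": [0,0,-30],"yaw": 0},{"hand": 0,"slide": [0,0,-50],"yaw": 0},{"hand": 0,"slide": [0,0,-75],"yaw": 0},{"hand": 0,"slide": [0,0,-105],"yaw": 0},{"hand": 0,"slide": [0,0,-135],"yaw": 0},{"hand": 0,"slide": [0,0,-165],"yaw": 0},{"hand": 0,"slide": [0,0,-185],"yaw": 0},{"hand": 0,"slide": [0,0,-190],"yaw": 0}])

```text
time: 17.3
eef_pos: [0.5347, -0.1229, 0.2145]
tool_rot: [[-0.908, 0.419, 0.006], [0.419, 0.908, -0.002], [-0.006, 0.001, -1.0]]
force: [0.6, -0.5, -0.3]
grip_width: 0.0856
grasp_force: 0.0
```

Run:
```python
from h import *
go(534,-123,215,155.3)
f=grab_frame("wrist"); P=pts(f); np.savez("w5.npz",P=P,im=f["img"])
cv2.imwrite("pics/w5.png",cv2.cvtColor(f["img"],cv2.COLOR_RGB2BGR))
for r in outline_of(f,"keyhole_carrier_block")[:2]:
    q=P[r["mask"]&(f["z_map"]>0)]
    lo=q[(q[:,2]>.004)&(q[:,2]<.018)]; hi=q[(q[:,2]>.052)&(q[:,2]<.075)]
    if len(lo)<50 or len(hi)<50: continue
    b=np.c_[lo[:,:2],np.ones(len(lo))]
    print(r["score"],np.round(r["bbox"]),rect(lo[:,:2]),rect(hi[:,:2]),np.median(lo[:,2]),np.median(hi[:,2]),np.linalg.lstsq(b,lo[:,2],rcond=None)[0])
X=P.reshape(-1,3); near=X[(np.hypot(X[:,0]-.6305,X[:,1]+.167)<.025)&(X[:,2]>.018)&(X[:,2]<.03)]
print("head",len(near),np.round(near.mean(0),4),rect(near[:,:2]))
```

```text
slide [ 0.6 -0.4 -0.5] yaw -0.06 | at [ 534.7 -122.9  214.5] 155.24 q6 5.2 F [ 0.6 -0.5 -0.3] t 17.3 w 0.0856
0.75 [252. 179.  79. 165.] (array([ 563.9, -136.5]), 187.0, 80.8, 155.03) (array([ 533.5, -122.7]), 60.6, 40.0, 154.99) 0.009958351465602977 0.06464806820540098 [-0.00066022 -0.00017028  0.01027994]
head 444 [ 0.6289 -0.1668  0.0227] (array([ 630.5, -167.6]), 27.3, 27.0, 178.83)
```

View pics/w5.png

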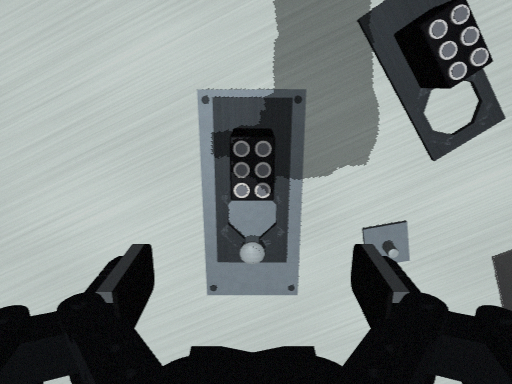

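The wrist view shows the stud head at (252,253) over the slot end and the plate flat and square on the pad. The block-to-stud distance measures 106.8 mm, and the plain block and pin are untouched. Handing in.

```bash
python3 -c "
from rig import *
print(hand_in())"
```

```text
the job is handed in; nothing more can be done
None
```

The keyhole plate is on the stud and slid home to the slot end (106.8 mm measured, 107 nominal). It lies flat and square to the pad within about 0.3°, with the block over the long end. The plain block was not touched, and the job was handed in at about 17.4 s; no verdict came back.

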